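# Chop a garlic clove: close the food processor's feed slot and hold it running

### The job

Chop the garlic: drop the peeled clove from the chopping board down through the feed slot into the food processor's bowl, then slide the flat pusher edgewise into the same slot, its tongue over the spring pin, and press it fully home against the spring, so that the collar sits down on the rim of the chute. The machine only runs while the pin is kept down, so keep the pusher pressed home for a good three seconds and finish the program while still holding it there; leave the other things on the worktop where they are.

Things in the scene. Friction and masses are not known exactly. Their poses are not given: they have to be found in the camera images.
- processor: small food processor, fixed, at the left or right of the work: round aluminium base (diameter 180), clear bowl (inside radius about 66, floor 76 above the worktop, blade hub in the middle), white lid (top at 150) and on its middle an upright white chute with the feed slot. Origin on the worktop under its centre, z up; its -x points to the bowl's handle, towards the robot within 0.35 rad.
- slot_mouth (a point): centre of the feed slot's mouth, on the rim of the chute, 195 above the worktop. The slot runs straight down and is open into the bowl; inside it measures 66 along x by 30 along y of the processor, walls 4 thick; axes as the processor's.
- interlock_top (a point): top of the spring pin (steel, diameter 11), 53 from the slot's centre towards the handle (processor's -x); at rest it stands 8 above the chute's rim.
- interlock (a joint): travel of the spring pin in m: 0 at rest, grows as it is pressed down, 0.010 at its stop. About 5 N starts it, 8.5 N holds it 8 mm down; it springs back when let go. The pusher's tongue has it 8 mm down when the collar sits on the rim; it counts as home beyond 6 mm.
- pusher: loose white flat food pusher, 93 high, 0.13 kg, standing on its foot between processor and board, its x within 0.5 rad of the robot's x. Origin at the centre of the foot's underside, z up. Blade 63 (x) by 27 (y) by 50 high, its lowest 8 narrowed to 59 by 23; above it the collar, and on that a grip fin 52 (x) by 16 (y), 38 high.
- pusher_collar (a point): centre of the underside of the pusher's collar (78 by 42, 5 thick), 50 above the foot; lies on slot_mouth when home. A tongue 24 wide reaches from the collar to 70 from the centre on the pusher's -x side; it belongs over the spring pin, so the x axes of pusher and processor must point the same way. Axes as the pusher's.
- pusher_grip (a point): middle of the pusher's grip fin, 77 above its foot, 22 above the collar's top, 16 below the fin's top; pinch the fin across its 16 mm (pusher's y).
- board: wooden chopping board 330 by 215, 22 thick, fixed, lying with its length away from the robot, on the other side from the processor. Origin at the centre of its underside; its x is across (215), its y lengthwise (330), -y being the far end.
- clove: loose peeled garlic clove, ivory, 34 long (x) by 19 wide (y) by 18 high, 12 g, lying flat on the nearer part of the board. Origin at the centre of its underside; pinch it across y.
- garlic_bulb: whole garlic bulb at the far end of the board, 56 wide; leave it. Origin under its centre.
- lemon: lemon at the far end of the board, 71 long; leave it. Origin under its centre.
- tomato: tomato behind the middle of the work area, 65 wide; leave it. Origin under its centre.
- onion: red onion behind the middle of the work area, 84 wide; leave it. Origin under its centre.
- bowl: blue bowl on the left of the worktop, 136 wide; leave it. Origin under its centre.

How it is judged:
On the way, in this order (a step that is already met when the one before it is completed fails the run):
1. the clove has fallen through the feed slot into the processor's bowl (horizontal distance between clove and processor below 0.068 m and height (world z) of clove between 0.06 and 0.135 m), for 0.2 s.
2. the pusher's blade is in the feed slot, at least 20 mm deep and upright (x of pusher_collar in the frame of slot_mouth between -0.005 and 0.005 m and y of pusher_collar in the frame of slot_mouth between -0.005 and 0.005 m and z of pusher_collar in the frame of slot_mouth below 0.03 m and angle between the z axis of pusher and the z axis of processor, either way round below 0.1 rad), for 0.1 s.
3. the pusher is pressed home, the pin at least 6 mm down, without a break for 2.5 s (x of pusher_collar in the frame of slot_mouth between -0.005 and 0.005 m and y of pusher_collar in the frame of slot_mouth between -0.005 and 0.005 m and z of pusher_collar in the frame of slot_mouth below 0.004 m and angle between the z axis of pusher and the z axis of processor, either way round below 0.1 rad and value of joint interlock above 0.006 m), for 2.5 s.
At the end, for the whole second after the job is handed in: the clove is in the bowl; the pusher is upright in the feed slot (within 5 mm of its centre, its collar within 4 mm of the rim) and keeps the spring pin pressed at least 6 mm down, and the gripper is still holding or pressing the pusher (all of step 1 and all of step 3 and contact force between the fingers and pusher above 1 N and linear speed of pusher below 0.02 m/s); the arm keeps its last pose, push and grip.
It fails at once if a bystander (garlic bulb, lemon, tomato, onion or blue bowl) is shifted by more than 40 mm (distance of any of garlic_bulb, lemon, tomato, onion, bowl from where it was at the start of the episode above 0.04 m).
It also fails if it takes over 72 s, if anything falls off the work surface, if the arm or the gripper's body presses on something with over 40 N, if the wrist force passes 120 N, or if a joint passes its speed limit or range.

### The arm

A 7-joint arm with a two-finger parallel gripper is mounted at the origin on a cart in front of the work surface, level with it; the furniture and walls round the work are solid. World frame = base frame: x ahead of the robot, y to its left, z up, the work surface at z = 0. Lengths are in m, angles in rad, forces in N, time in s.
With the tool pointing down it reaches from about 0.35 to 0.9 m from the base axis. Payload 19.9 kg.
Tool frame: the origin (TCP) lies between the finger pads; the fingertips stand 17 mm ahead of it and the grasp point (between the pads) lies 2 mm behind it; z points along the fingers, y is the line along which they close (so a half turn about z gives the same grasp; the last joint's range is limited). The gripper opens to 85 mm and grips with 20 to 120 N. Pads are 22 mm wide; open, the fingers measure 114 mm over their backs; the gripper's body (76 mm by 85 mm) begins 54 mm behind the grasp point. The pads swing forward as they close: fully open they stand 13 mm farther back than shut.
Start: joints at [-1.381, 0.417, -0.01, 1.614, 0.005, 1.111, -0.053], TCP at [0.144, 0.608, 0.248] pointing down, gripper open.
Joint ranges: [-2.81, 2.81], [-0.39, 2.02], [-1.27, 1.25], [0.06, 2.57], [-1.19, 4.33], [0.19, 2], [-2.82, 2.82]. Speed limits (rad/s): [1.89, 1.89, 2.39, 2.39, 3.01, 3.01, 3.01].

### API

Orientations are given as a unit quaternion [x, y, z, w].
In Python, from station import manip gives the robot as it stands.
- The arm moves only by the shell command python3 -m handwheel 'ROWS' [FORCE]. ROWS is text: rows parted by semicolons, each of 7 numbers parted by spaces: the shift along the tool's x, y, z in m, then the turn, a rotation vector about the tool's x, y, z in rad, then the opening, from 0 (shut) to 1 (fully open). In form: dx dy dz rx ry rz hand; .... A call has 1 to 5 rows; each row is the pose to reach, as a shift and turn from the pose commanded when the call began, along the tool's axes at that moment; what a row does not reach only later rows make up. A row lasts 1/10 s, in which the tool goes at most 50 mm and 8.59 degrees, less where a joint would pass 70% of its speed; a pose out of reach is approached as far as the arm can. A call with a gripper value outside its range is refused whole. The fingers move at their own pace and stop on an object; FORCE is the grip in N (left out, the last holds). Time passes only in rows, so rows that repeat a pose let the fingers close. It gives the time, the measured TCP pose, the force, the opening and the grip force at its end, in the units of the state.
- manip.read_state(): the state, without advancing time (a new reading comes with each control period).
- manip.read_camera(name): name is "scene" or "top" or "wrist"; returns a dict with "pixels" (384x512x3 uint8, red, green, blue), "K" (3x3 intrinsics, pixels), "R" (3x3) and "t" (3): a world point X has camera coordinates R X + t. Camera axes: x right, y down, z forward; pixel columns grow to the right and rows downward; lengths in m; the calibration is good to about 2 mm. A picture is of the moment at which its call begins. There is no depth.
- manip.finish_job(): hands the job in; it is judged then, once.
The state is a dict: "time_s": time; "joint_positions": joint angles; "qvel": joint speeds; "effort": joint torques, N m; "tcp_pos": TCP position; "tool_rot": TCP orientation; "wrist_force": force on the tool from outside, world axes, zero at the start; "wrist_torque": the same for the moment, N m; "opening": finger opening in m; "grip_force": force on a finger pad.
Only numpy, scipy, OpenCV 4.12 (cv2) and the standard library are available. Lean on these libraries where they do the work, as an engineer would, in place of code of your own. Each camera call takes 0.05 s, during which the arm holds its last target. There are 200 camera calls.

## Working session

There is one attempt and no reset: what is moved stays moved. The work goes in short steps, Python scripts to look and compute and a shell command to move; the robot and the scene stay as the last step left them, time stands still between calls to the robot, and variables do not carry over. Pictures are saved under pics/ and viewed, at most 10 in all, crops included, and the job is handed in when it is done.

```bash
mkdir -p pics
cat > h.py <<'E'
import numpy as np, cv2
from station import manip
from scipy.spatial.transform import Rotation as Ro
def cam(n):
    c=manip.read_camera(n); return {k:np.array(c[k]) for k in("pixels","K","R","t")}
def save(c,name,crop=None,s=1):
    im=c["pixels"][:,:,::-1]
    if crop: im=im[crop[1]:crop[3],crop[0]:crop[2]]
    if s!=1: im=cv2.resize(im,None,fx=s,fy=s,interpolation=cv2.INTER_CUBIC)
    cv2.imwrite("pics/"+name,im)
def ray(c,p):
    d=c["R"].T@np.linalg.inv(c["K"])@np.array([p[0],p[1],1.]); return -c["R"].T@c["t"],d/np.linalg.norm(d)
def tri(obs):
    A=np.zeros((3,3));b=np.zeros(3)
    for c,p in obs:
        o,d=ray(c,p);M=np.eye(3)-np.outer(d,d);A+=M;b+=M@o
    X=np.linalg.solve(A,b); return X,[np.round(proj(c,X)-p,1) for c,p in obs]
def proj(c,X):
    q=c["K"]@(c["R"]@np.array(X)+c["t"]); return q[:2]/q[2]
def atz(c,p,z):
    o,d=ray(c,p); return o+d*(z-o[2])/d[2]
def keep(c,n): np.savez(n,**c)
def load(n): return dict(np.load(n+".npz"))
E
python3 - <<'E'
from h import *
s=manip.read_state();print({k:np.round(s[k],3) for k in("time_s","tcp_pos","tool_rot","opening")})
print(Ro.from_quat(s["tool_rot"]).as_matrix().round(3))
for n in("scene","top"):
    c=cam(n);keep(c,n);save(c,n+"0.png",s=1.5);print(n,c["K"].round(1).tolist(),(-c["R"].T@c["t"]).round(3),c["R"].round(3).tolist())
E
```

```text
{'time_s': np.float64(0.0), 'tcp_pos': array([0.144, 0.608, 0.248]), 'tool_rot': array([ 0.116,  0.993, -0.001, -0.   ]), 'opening': np.float64(0.085)}
[[-0.973  0.23  -0.   ]
 [ 0.23   0.973 -0.001]
 [-0.    -0.001 -1.   ]]
scene [[401.3, 0.0, 256.7], [0.0, 401.3, 189.9], [0.0, 0.0, 1.0]] [ 0.199 -0.591  0.882] [[0.853, -0.521, -0.014], [-0.37, -0.587, -0.72], [0.367, 0.62, -0.694]]
top [[435.4, 0.0, 248.9], [0.0, 435.4, 192.9], [0.0, 0.0, 1.0]] [0.2   0.237 1.535] [[-0.344, -0.939, -0.006], [-0.903, 0.333, -0.273], [0.259, -0.088, -0.962]]
```

View pics/scene0.png

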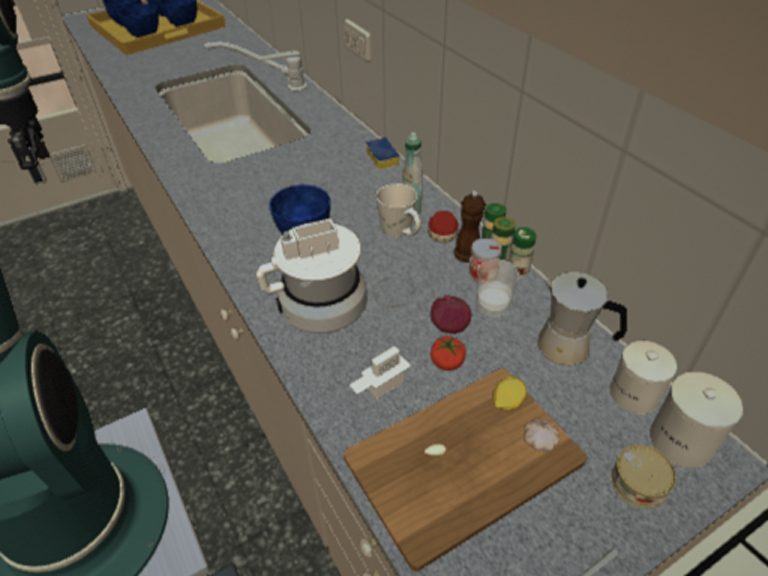

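View pics/top0.png

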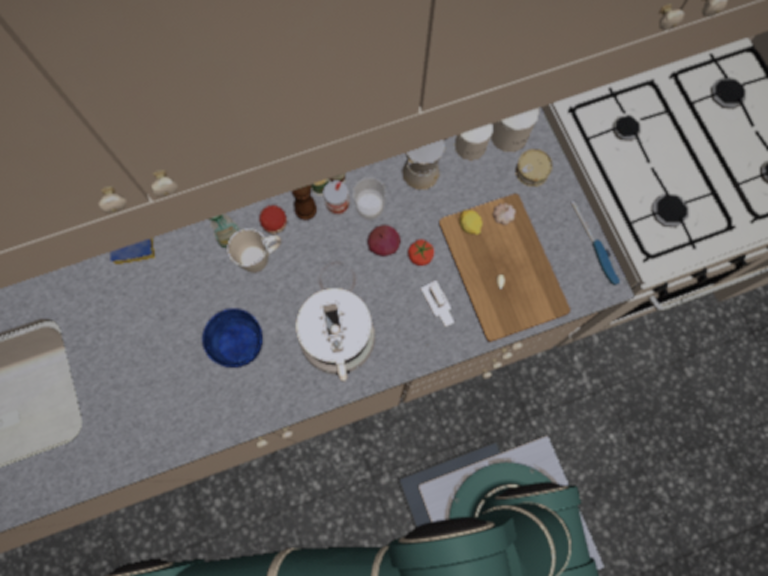

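The scene shows (in 1.5× pixels) the processor at (320,270), the pusher at (385,375), the clove at (435,450) and the board at (465,465). In the top view they are at (335,330), (437,303), (501,282) and (505,265). Next I'll take enlarged crops.

Run:
```python
from h import *
s=load("scene");t=load("top")
a=cv2.resize(s["pixels"][140:320,165:325],None,fx=5,fy=5,interpolation=3)[:,:,::-1]
def crop(c,x0,y0,w,h,f): return cv2.resize(c["pixels"][y0:y0+h,x0:x0+w],None,fx=f,fy=f,interpolation=cv2.INTER_CUBIC)[:,:,::-1]
A=np.hstack([crop(s,170,140,80,60,5),crop(s,225,225,80,60,5)])
B=np.hstack([crop(t,190,185,80,60,5),crop(t,270,170,80,60,5)])
cv2.imwrite("pics/c1.png",np.vstack([A,B]))
```

```text
(no output)
```

View pics/c1.png

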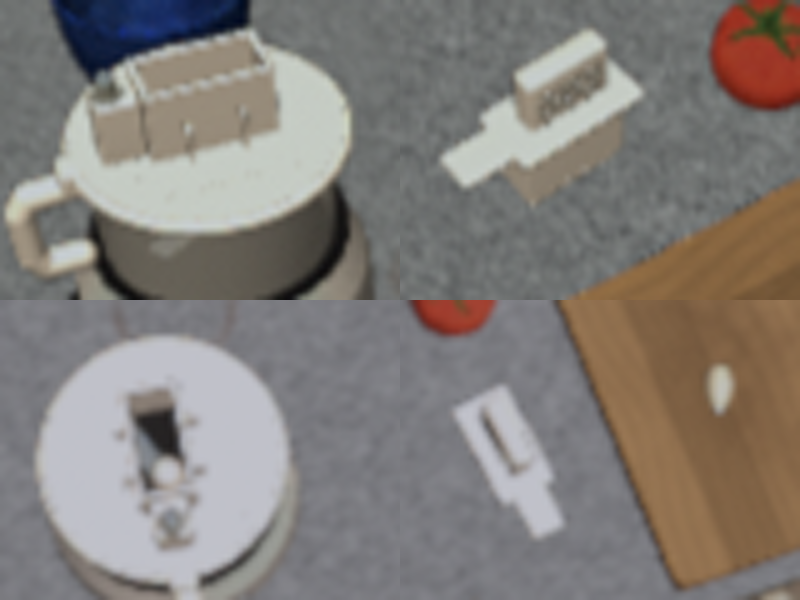

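The crop, back in full-image pixels, gives these positions:

| Point | Scene | Top |
|---|---|---|
| Slot mouth | (211,153) | (221,213) |
| Pin | (191.6,157) | (224.4,228.6) |
| Fin top | (257,237) | (292,197) |
| Tongue tip | (236,259.4) | (299.4,216) |
| Clove | (290,300) | (334,187.4) |

Run:
```python
from h import *
s=load("scene");t=load("top")
for n,a,b in [("slot",(210.8,153),(221,213)),("pin",(191.6,157),(224.4,228.6)),("fintop",(257,237.4),(292,197)),("tongue",(236,259.4),(299.4,216)),("clove",(290,300),(334,187.4))]:
    X,r=tri([(s,a),(t,b)]);print(n,X.round(4),r)
```

```text
slot [0.5324 0.2193 0.1898] [array([-0.8,  0.4]), array([-0.1, -0.8])]
pin [0.4792 0.2261 0.1947] [array([-0.5,  0.2]), array([-0.1, -0.5])]
fintop [ 0.5268 -0.0304  0.0875] [array([-1. ,  0.5]), array([-0.1, -0.8])]
tongue [ 0.4615 -0.036   0.0488] [array([-0.6,  0.3]), array([-0.1, -0.5])]
clove [ 0.5187 -0.1952  0.0316] [array([-0.4,  0.2]), array([-0. , -0.3])]
```

```bash
cat >> h.py <<'E'
def to(X,yawx,s=None):
    "shift/turn in tool axes to reach TCP X, tool down, tool x at world yaw yawx (mod pi)"
    s=s or manip.read_state();R=Ro.from_quat(s["tool_rot"]);p=np.array(s["tcp_pos"])
    best=None
    for k in(0,np.pi):
        y=yawx+k;T=Ro.from_matrix(np.array([[np.cos(y),np.sin(y),0],[np.sin(y),-np.cos(y),0],[0,0,-1]]))
        v=(R.inv()*T).as_rotvec()
        if best is None or np.linalg.norm(v)<np.linalg.norm(best):best=v
    print("shift",R.inv().apply(np.array(X)-p).round(4),"turn",best.round(3),"t",round(s["time_s"],2),"tcp",p.round(4),"q7",round(s["joint_positions"][6],2))
def yaw(a,b): return float(np.arctan2(b[1]-a[1],b[0]-a[0]))
E
python3 - <<'E'
from h import *
s=load("scene");t=load("top")
a=atz(t,(270+(722-400)/5,170+66/5),.031);b=atz(t,(270+(718-400)/5,170+112/5),.031);print("clove top",a,b,yaw(b,a))
a=atz(s,(425/1.5,452/1.5),.031);b=atz(s,(446/1.5,448/1.5),.031);print("clove scene",a,b,yaw(a,b))
print("pusher yaw",yaw((.4615,-.036),(.5268,-.0304)),"proc",yaw((.4792,.2261),(.5324,.2193)))
to([.49,-.19,.25],yaw(a,b))
E
```

```text
clove top [ 0.53174605 -0.20266703  0.031     ] [ 0.50095492 -0.1863629   0.031     ] -0.4869736048572563
clove scene [ 0.50474428 -0.18966527  0.031     ] [ 0.53702102 -0.20136176  0.031     ] -0.3476623802705023
pusher yaw 0.08554872850422078 proc -0.12713019556272392
shift [-0.5205 -0.6971 -0.0015] turn [-0.001  0.     0.116] t 0.1 tcp [0.1435 0.608  0.2478] q7 -0.05
```

```bash
python3 -m handwheel '-0.10 -0.02 -0.04 0 0 0 1; -0.15 -0.05 -0.05 0 0 0.05 1; -0.20 -0.10 -0.05 0 0 0.1 1; -0.25 -0.15 -0.05 0 0 0.15 1; -0.27 -0.20 -0.05 0 0 0.18 1'
python3 - <<'E'
from h import *
to([.49,-.19,.25],-.42)
E
```

```text
time_s: 0.6
tcp_pos: [0.3145, 0.4399, 0.2931]
tool_rot: [0.206, 0.979, -0.0, 0.0]
wrist_force: [1.2, 0.8, -0.3]
opening: 0.0856
grip_force: 0.0
shift [-0.4144 -0.5058  0.0433] turn [-0.     0.     0.005] t 0.6 tcp [0.3145 0.4399 0.2931] q7 0.17
```

```bash
python3 -m handwheel '-0.41 -0.5 0 0 0 0 1; -0.41 -0.5 0 0 0 0 1; -0.41 -0.5 0 0 0 0 1; -0.41 -0.5 0 0 0 0 1; -0.41 -0.5 0 0 0 0 1'
python3 - <<'E'
from h import *
to([.49,-.19,.25],-.42)
E
```

```text
time_s: 1.1
tcp_pos: [0.3809, 0.199, 0.2931]
tool_rot: [0.204, 0.979, 0.0, -0.0]
wrist_force: [1.1, 0.0, 0.2]
opening: 0.0857
grip_force: 0.0
shift [-0.2557 -0.3128  0.043 ] turn [ 0.    -0.     0.008] t 1.1 tcp [0.3809 0.199  0.2931] q7 0.61
```

```bash
python3 -m handwheel '-0.255 -0.31 0.04 0 0 0 1; -0.255 -0.31 0.04 0 0 0 1; -0.255 -0.31 0.04 0 0 0 1; -0.255 -0.31 0.04 0 0 0 1; -0.255 -0.31 0.04 0 0 0 1'
python3 -m handwheel '-0.107 -0.13 0.02 0 0 0 1; -0.107 -0.13 0.02 0 0 0 1; -0.107 -0.13 0.02 0 0 0 1; -0.107 -0.13 0.02 0 0 0 1; -0.107 -0.13 0.02 0 0 0 1'
python3 - <<'E'
from h import *
to([.5187,-.1952,.05],-.42)
c=cam("wrist");keep(c,"w1");save(c,"w1.png");print((-c["R"].T@c["t"]).round(3));print(proj(c,[.5187,-.1952,.031]),proj(c,[.5,-.03,.093]))
E
```

```text
time_s: 1.6
tcp_pos: [0.4488, -0.0403, 0.2684]
tool_rot: [0.204, 0.979, 0.0, 0.0]
wrist_force: [1.6, 1.4, 0.2]
opening: 0.0856
grip_force: 0.0
time_s: 2.1
tcp_pos: [0.4944, -0.2033, 0.2477]
tool_rot: [0.206, 0.978, -0.001, -0.001]
wrist_force: [-0.0, 0.7, 0.2]
opening: 0.0853
grip_force: 0.0
shift [-0.0191  0.0176  0.1976] turn [-0.002 -0.001  0.004] t 2.1 tcp [ 0.4944 -0.2033  0.2477] q7 1.7
[ 0.419 -0.169  0.372]
[272.08578346 177.54480274] [451.76312056 101.24526087]
```

View pics/w1.png

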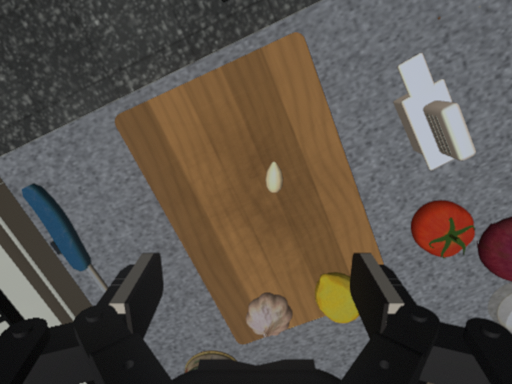

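The wrist view shows the clove at (273.5,178) with its long axis vertical, so the tool is aligned with it. The pusher's fin top is near (461,130) and its tongue tip near (414,60).

Run:
```python
from h import *
s=load("scene");t=load("top");w=load("w1")
X,r=tri([(s,(290,300)),(t,(334,187.4)),(w,(273.5,177.5))]);print(X,r)
a=atz(w,(274,162),.031);b=atz(w,(273,193),.031);print(a,b,yaw(a,b),atz(w,(273.5,177.5),.031))
print(tri([(s,(236,259.4)),(t,(299.4,216)),(w,(414,61))]))
X=atz(w,(273.5,177.5),.031)
to([X[0],X[1],.042],yaw(a,b))
```

```text
[ 0.5189943  -0.19469302  0.03113658] [array([-0.5,  0.1]), array([-0.2, -0.3]), array([-0.9,  0.1])]
[ 0.50362434 -0.18659995  0.031     ] [ 0.53541503 -0.20118981  0.031     ] -0.4302591748528264 [ 0.51927125 -0.19378086  0.031     ]
(array([ 0.46183668, -0.03486017,  0.05053544]), [array([-0.8, -0.5]), array([-0.4, -0.6]), array([-3.4, -0.1])])
shift [-0.0199  0.0172  0.2058] turn [-0.001 -0.001  0.016] t 2.15 tcp [ 0.4944 -0.2014  0.2478] q7 1.69
```

```bash
python3 -m handwheel '-0.02 0.017 0.05 0 0 0.015 0.55; -0.02 0.017 0.10 0 0 0.015 0.55; -0.02 0.017 0.15 0 0 0.015 0.55; -0.02 0.017 0.18 0 0 0.015 0.55; -0.02 0.017 0.18 0 0 0.015 0.55' 30
python3 - <<'E'
from h import *
c=cam("wrist");keep(c,"w2");save(c,"w2.png",(128,96,384,384),2)
to([.519,-.1942,.042],-.43)
print(proj(c,[.519,-.1942,.031]))
E
```

```text
time_s: 2.65
tcp_pos: [0.5176, -0.1906, 0.0648]
tool_rot: [0.211, 0.977, 0.0, -0.003]
wrist_force: [-0.5, 0.5, 1.1]
opening: 0.0469
grip_force: 0.0
shift [-0.0011 -0.0024  0.0257] turn [-0.001 -0.003  0.004] t 2.7 tcp [ 0.5191 -0.1916  0.0677] q7 1.83
[250.76799863 245.76560493]
```

View pics/w2.png

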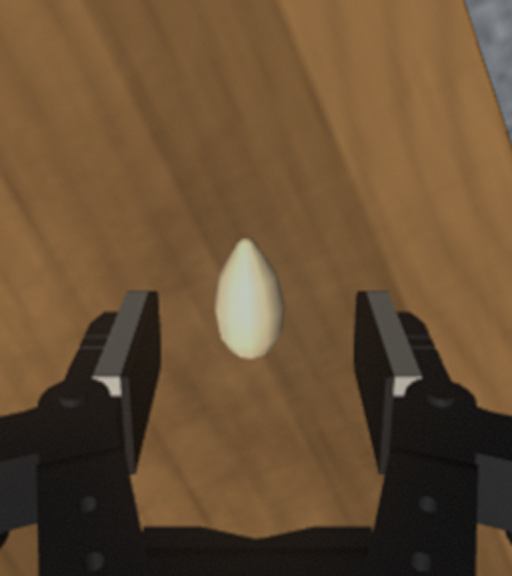

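The clove is centred between the pads, with its centre at full-image pixel (252.5,246) against a predicted (251,246). Next I'll descend and grip.

```bash
python3 -m handwheel '-0.001 -0.001 0.015 0 0 0 0.5; -0.001 -0.001 0.026 0 0 0 0.5; -0.001 -0.001 0.026 0 0 0 0.5; -0.001 -0.001 0.026 0 0 0 0.4; -0.001 -0.001 0.026 0 0 0 0' 25
python3 -m handwheel '0 0 0 0 0 0 0; 0 0 0 0 0 0 0; 0 0 0 0 0 0 0; 0 0 0 0 0 0 0; 0 0 0 0 0 0 0' 25
```

```text
time_s: 3.2
tcp_pos: [0.5208, -0.1941, 0.0432]
tool_rot: [0.212, 0.977, -0.0, 0.0]
wrist_force: [0.2, 0.0, -0.2]
opening: 0.0208
grip_force: 0.0
time_s: 3.7
tcp_pos: [0.5208, -0.1941, 0.0432]
tool_rot: [0.212, 0.977, 0.0, 0.001]
wrist_force: [-0.4, 1.0, 6.2]
opening: 0.0181
grip_force: 27.0
```

```bash
python3 -m handwheel '0 0 -0.05 0 0 0 0; 0 0 -0.10 0 0 0 0; 0 0 -0.15 0 0 0 0; 0 0 -0.20 0 0 0 0; 0 0 -0.25 0 0 0 0'
python3 - <<'E'
from h import *
s=manip.read_state();print(s["opening"],s["grip_force"])
to([.515,.2,.30],-.127)
E
```

```text
time_s: 4.2
tcp_pos: [0.5199, -0.1941, 0.2951]
tool_rot: [0.212, 0.977, 0.0, 0.0]
wrist_force: [0.6, 0.3, 0.2]
opening: 0.0179
grip_force: 26.2
0.017897440308714326 26.15373283624649
shift [ 0.1678  0.3566 -0.0049] turn [ 0.     0.001 -0.3  ] t 4.2 tcp [ 0.5199 -0.1941  0.2951] q7 1.64
```

```bash
python3 -m handwheel '0.02 0.042 -0.005 0 0 -0.05 0; 0.04 0.084 -0.005 0 0 -0.1 0; 0.06 0.126 -0.005 0 0 -0.2 0; 0.08 0.17 -0.005 0 0 -0.25 0; 0.1 0.212 -0.005 0 0 -0.3 0'
python3 - <<'E'
from h import *
to([.515,.2,.30],-.127)
E
```

```text
time_s: 4.7
tcp_pos: [0.5168, 0.0423, 0.2981]
tool_rot: [0.062, 0.998, 0.0, 0.001]
wrist_force: [0.8, -0.7, 0.2]
opening: 0.0178
grip_force: 26.2
shift [ 0.0213  0.1562 -0.0018] turn [0.001 0.001 0.002] t 4.7 tcp [0.5168 0.0423 0.2981] q7 1.42
```

```bash
python3 -m handwheel '0.022 0.05 0 0 0 0 0; 0.022 0.1 0 0 0 0 0; 0.022 0.13 0 0 0 0 0; 0.022 0.13 0 0 0 0 0; 0.022 0.13 0 0 0 0 0'
python3 - <<'E'
from h import *
c=cam("wrist");keep(c,"w3")
to([.532,.219,.228],-.127)
print("pred slot,pin",proj(c,[.5324,.2193,.195]),proj(c,[.4792,.2261,.203]))
save(c,"w3.png",(128,60,384,252),3)
E
```

```text
time_s: 5.2
tcp_pos: [0.5117, 0.1723, 0.2976]
tool_rot: [0.063, 0.998, -0.0, 0.0]
wrist_force: [0.7, -0.5, -0.6]
opening: 0.0179
grip_force: 26.2
shift [-0.0139  0.0498  0.0697] turn [-0.  0. -0.] t 5.25 tcp [0.5118 0.1714 0.2977] q7 1.17
pred slot,pin [321.20514538 215.2156636 ] [328.54394785 146.5162043 ]
```

View pics/w3.png

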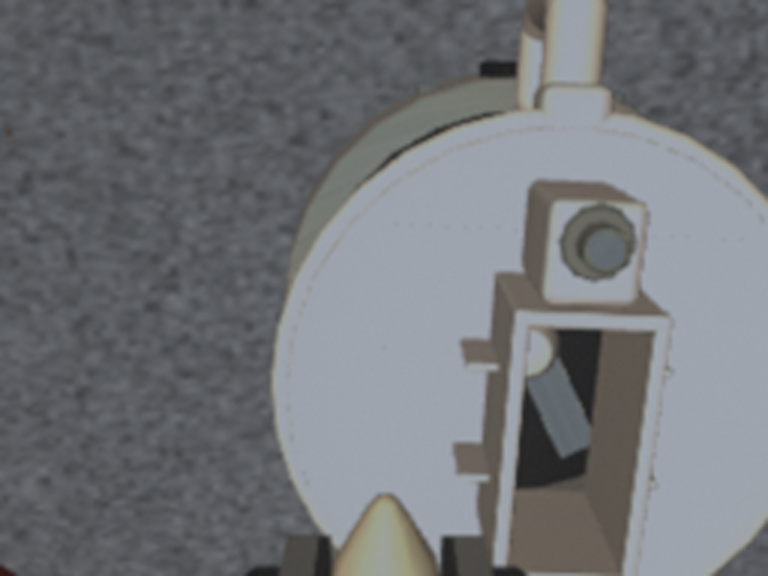

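The wrist view (3×, offset 128,60) shows the inner slot corners at about (528,327), (655,330), (512,575) and (625,575). The pin top is at (604,248).

Run:
```python
from h import *
s=load("scene");t=load("top");w=load("w3")
f=lambda x,y:(128+(x+.5)/3-.5,60+(y+.5)/3-.5)
P=[atz(w,f(*p),.195) for p in [(528,327),(655,330),(625,575),(512,575)]]
for a,b in zip(P,P[1:]+P[:1]):print(a.round(4),np.linalg.norm(a-b).round(4),yaw(a,b))
print("centre",np.mean(P,0))
Pn=atz(w,f(604,248),.203);print("pin",Pn, tri([(s,(191.6,157)),(t,(224.4,228.6)),(w,f(604,248))]))
print("outer near edge",yaw(atz(w,f(513,310),.195),atz(w,f(670,312),.195)))
C=np.mean(P[:2],0);print("top mid",C)
```

```text
[0.4948 0.2092 0.195 ] 0.0303 1.4201462156494997
[0.4993 0.2391 0.195 ] 0.0658 -0.1572117555749245
[0.5643 0.2288 0.195 ] 0.0293 -1.6972239572887131
[0.5606 0.1997 0.195 ] 0.0665 2.999210483422973
centre [0.52977658 0.21919371 0.195     ]
pin [0.47639695 0.22656279 0.203     ] (array([0.47900271, 0.22701416, 0.19430179]), [array([-0.7,  0.2]), array([-0.3, -0.3]), array([-1.8,  1.3])])
outer near edge 1.431456868713885
top mid [0.49705453 0.22413104 0.195     ]
```

```bash
python3 - <<'E'
from h import *
to([.530,.219,.228],-.145)
E
python3 -m handwheel '-0.011 0.03 0 0 0 0.018 0; -0.011 0.05 0.01 0 0 0.018 0; -0.011 0.05 0.04 0 0 0.018 0; -0.011 0.05 0.068 0 0 0.018 0; -0.011 0.05 0.068 0 0 0.018 0'
python3 - <<'E'
from h import *
to([.530,.219,.228],-.145)
E
```

```text
shift [-0.0119  0.0496  0.0697] turn [-0.     0.     0.018] t 5.25 tcp [0.5118 0.1714 0.2977] q7 1.17
time_s: 5.75
tcp_pos: [0.5272, 0.2193, 0.2259]
tool_rot: [0.072, 0.997, -0.002, -0.002]
wrist_force: [-0.4, -0.2, -0.1]
opening: 0.018
grip_force: 26.2
shift [-0.0028  0.0001 -0.0021] turn [-0.004 -0.004 -0.   ] t 5.75 tcp [0.5272 0.2193 0.2259] q7 1.14
```

```bash
python3 -m handwheel '-0.001 0 0 0 0 0 0; -0.001 0 0 0 0 0 0.45; -0.001 0 0 0 0 0 0.45; -0.001 0 0 0 0 0 0.45; -0.001 0 0 0 0 0 0.45'
python3 -m handwheel '0 0 -0.04 0 0 0 0.45; 0 -0.03 -0.08 0 0 0 0.45; 0 -0.07 -0.08 0 0 0 0.45; 0 -0.07 -0.08 0 0 0 0.45; 0 -0.07 -0.08 0 0 0 0.45'
python3 - <<'E'
from h import *
c=cam("wrist");keep(c,"w4");print((-c["R"].T@c["t"]).round(3),proj(c,[.53,.219,.195]),proj(c,[.53,-.03,.09]))
save(c,"w4.png")
E
```

```text
time_s: 6.25
tcp_pos: [0.5302, 0.2203, 0.2299]
tool_rot: [0.072, 0.997, 0.0, 0.0]
wrist_force: [0.2, -0.2, 0.5]
opening: 0.0385
grip_force: 0.0
time_s: 6.75
tcp_pos: [0.5199, 0.1504, 0.3099]
tool_rot: [0.073, 0.997, 0.0, 0.0]
wrist_force: [1.0, 0.3, -0.2]
opening: 0.0384
grip_force: 0.0
[0.438 0.163 0.435] [345.33730014 191.28050916] [ 95.47933207 191.41015576]
```

View pics/w4.png

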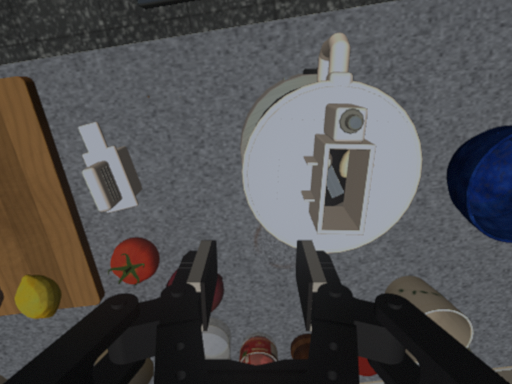

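The slot view shows the clove down in the bowl beside the hub at (346,163), and the gripper is empty. The pusher is at (108,180). I'll move over to it.

```bash
python3 -m handwheel '0 -0.05 0 0 0 0 0.5; 0 -0.1 0 0 0 0 0.5; 0 -0.15 0.03 0 0 -0.1 0.5; 0.01 -0.18 0.06 0 0 -0.2 0.5; 0.01 -0.18 0.09 0 0 -0.24 0.5' 60
python3 -m handwheel '0 0 0 0 0 0 0.5;0 0 0 0 0 0 0.5'
python3 - <<'E'
from h import *
c=cam("wrist");keep(c,"w5");print((-c["R"].T@c["t"]).round(3),proj(c,[.53,-.03,.09]))
to([.527,-.031,.11],.09)
x,y=map(int,proj(c,[.51,-.03,.08]));x=min(max(x-100,0),312);y=min(max(y-75,0),234);print(x,y)
save(c,"w5.png",(x,y,x+200,y+150),4)
w=load("w4");print(proj(w,[.5,.22,.1]))
E
```

```text
time_s: 7.3
tcp_pos: [0.4828, -0.0291, 0.2185]
tool_rot: [-0.048, 0.999, -0.0, 0.0]
wrist_force: [2.4, 0.5, -0.4]
opening: 0.0425
grip_force: 0.0
time_s: 7.5
tcp_pos: [0.4846, -0.0248, 0.2199]
tool_rot: [-0.048, 0.999, -0.0, -0.0]
wrist_force: [1.1, 1.1, -0.1]
opening: 0.0426
grip_force: 0.0
[ 0.402 -0.032  0.345] [244.35243707 234.98071495]
shift [-0.0411 -0.0103  0.1106] turn [-0.     0.001  0.006] t 7.55 tcp [ 0.485  -0.0247  0.2205] q7 1.8
146 134
[320.35318449 132.94230124]
```

View pics/w5.png

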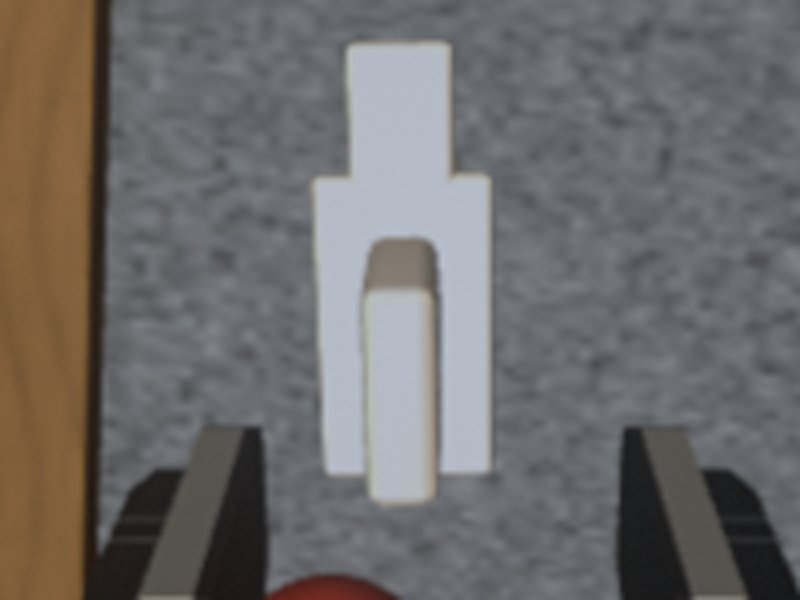

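The close view (4×, offset 146,134) shows the fin top at (366,292), (432,290), (435,500) and (370,502). The collar is at (315,178), (490,176), (492,470) and (327,473), and the tongue end spans (347,43) to (450,43).

Run:
```python
from h import *
w=load("w5");s=load("scene");t=load("top")
f=lambda p:(146+(p[0]+.5)/4-.5,134+(p[1]+.5)/4-.5)
for n,z,Q in[("fin",.093,[(366,292),(432,290),(435,500),(370,502)]),("collar",.055,[(315,178),(490,176),(492,470),(327,473)])]:
    P=[atz(w,f(q),z) for q in Q]
    print(n,[ (np.linalg.norm(a-b).round(4),round(yaw(a,b),3)) for a,b in zip(P,P[1:]+P[:1])],"c",np.mean(P,0).round(4),"yaw",round(yaw(P[0]+P[1],P[2]+P[3]),3))
T=(atz(w,f((347,43)),.055)+atz(w,f((450,43)),.055))/2;print("tongue",T)
print(tri([(s,(257,237.4)),(t,(292,197)),(w,f((401,396)))]))
C=np.mean(P,0);print("yaw tongue-collar",yaw(T,C),np.linalg.norm(T-C))
to([.527,-.03,.082],yaw(T,C))
```

```text
fin [(np.float64(0.0136), 1.698), (np.float64(0.049), 0.106), (np.float64(0.0141), -1.441), (np.float64(0.049), -3.047)] c [ 0.5269 -0.0289  0.093 ] yaw 0.1
collar [(np.float64(0.0402), 1.677), (np.float64(0.076), 0.113), (np.float64(0.0409), -1.456), (np.float64(0.0764), -3.038)] c [ 0.5274 -0.0287  0.055 ] yaw 0.108
tongue [ 0.45868215 -0.03634105  0.055     ]
(array([ 0.52736533, -0.02981996,  0.0877951 ]), [array([-0.9,  0.1]), array([-0.3, -0.9]), array([-1. , -1.5])])
yaw tongue-collar 0.11062466119430993 0.06914433418648576
shift [-0.0412 -0.0093  0.1386] turn [-0.     0.001 -0.015] t 7.55 tcp [ 0.485  -0.0247  0.2205] q7 1.8
```

```bash
python3 -m handwheel '-0.042 -0.009 0.04 0 0 -0.013 0.6; -0.042 -0.009 0.08 0 0 -0.013 0.6; -0.042 -0.009 0.11 0 0 -0.013 0.6; -0.042 -0.009 0.13 0 0 -0.013 0.6; -0.042 -0.009 0.143 0 0 -0.013 0.6' 80
python3 -m handwheel '0 0 0 0 0 0 0.6; 0 0 0 0 0 0 0.6'
python3 - <<'E'
from h import *
to([.5275,-.029,.076],.108)
E
```

```text
time_s: 8.05
tcp_pos: [0.5276, -0.0295, 0.0761]
tool_rot: [-0.055, 0.999, 0.0, 0.0]
wrist_force: [-0.5, 0.0, -0.0]
opening: 0.0511
grip_force: 0.0
time_s: 8.25
tcp_pos: [0.5277, -0.0303, 0.0777]
tool_rot: [-0.054, 0.999, 0.0, 0.001]
wrist_force: [-0.3, -0.1, 0.5]
opening: 0.051
grip_force: 0.0
shift [0.     0.0013 0.0017] turn [-0.     0.002  0.001] t 8.25 tcp [ 0.5277 -0.0303  0.0777] q7 1.99
```

```bash
python3 -m handwheel '0 0.001 0.001 0 0 0 0.3; 0 0.001 0.001 0 0 0 0; 0 0.001 0.001 0 0 0 0; 0 0.001 0.001 0 0 0 0; 0 0.001 0.001 0 0 0 0' 80
python3 -m handwheel '0 0 0 0 0 0 0; 0 0 -0.03 0 0 0 0; 0 0 -0.08 0 0 0 0; 0 0 -0.13 0 0 0 0; 0 0 -0.18 0 0 0 0'
python3 - <<'E'
from h import *
to([.530,.219,.255],-.145)
E
```

```text
time_s: 8.75
tcp_pos: [0.5271, -0.0295, 0.0763]
tool_rot: [-0.054, 0.999, 0.0, 0.001]
wrist_force: [-1.8, 0.9, 10.2]
opening: 0.015
grip_force: 78.1
time_s: 9.25
tcp_pos: [0.5261, -0.0299, 0.2577]
tool_rot: [-0.054, 0.999, -0.0, 0.0]
wrist_force: [0.9, 1.2, -0.8]
opening: 0.0147
grip_force: 78.3
shift [-0.0306  0.2471  0.0027] turn [-0.     0.     0.253] t 9.25 tcp [ 0.5261 -0.0299  0.2577] q7 1.84
```

```bash
python3 -m handwheel '0 0 -0.05 0 0 0 0; -0.005 0.03 -0.055 0 0 0.05 0; -0.01 0.08 -0.055 0 0 0.1 0; -0.02 0.13 -0.055 0 0 0.2 0; -0.025 0.18 -0.055 0 0 0.253 0'
python3 - <<'E'
from h import *
to([.530,.219,.31],-.145)
E
```

```text
time_s: 9.75
tcp_pos: [0.5319, 0.1523, 0.311]
tool_rot: [0.075, 0.997, 0.0, 0.0]
wrist_force: [0.4, 0.2, -1.8]
opening: 0.0153
grip_force: 78.4
shift [0.0118 0.0657 0.0011] turn [ 0.001  0.001 -0.004] t 9.75 tcp [0.5319 0.1523 0.311 ] q7 1.22
```

```bash
python3 -m handwheel '0.012 0 0 0 0 0 0; 0.012 0 0 0 0 0 0'
python3 - <<'E'
from h import *
c=cam("wrist");keep(c,"w6");to([.530,.219,.31],-.145)
s=manip.read_state();R=Ro.from_quat(s["tool_rot"]).as_matrix();p=s["tcp_pos"]
print("pred slot,pin",proj(c,[.53,.219,.195]),proj(c,[.4765,.2266,.203]))
# in-hand: collar top is ~ .021 below TCP; x of pusher = -tool x
for n,l in[("tip",(.07,0,.021)),("cornL",(.039,-.021,.021)),("cornR",(.039,.021,.021))]:print(n,proj(c,p+R@np.array(l)))
save(c,"w6.png",(180,90,446,290),3)
E
```

```text
time_s: 9.95
tcp_pos: [0.5191, 0.1534, 0.3105]
tool_rot: [0.071, 0.997, -0.0, -0.0]
wrist_force: [0.6, -1.0, -0.5]
opening: 0.0151
grip_force: 78.4
shift [-0.0004  0.0677  0.0007] turn [0.    0.    0.001] t 10.0 tcp [0.5199 0.1521 0.3107] q7 1.21
pred slot,pin [341.42295519 193.03943025] [350.55857644 123.76655214]
tip [252.61477307 111.53182501]
cornL [207.28476399 180.0622582 ]
cornR [298.15178904 180.1943015 ]
```

View pics/w6.png

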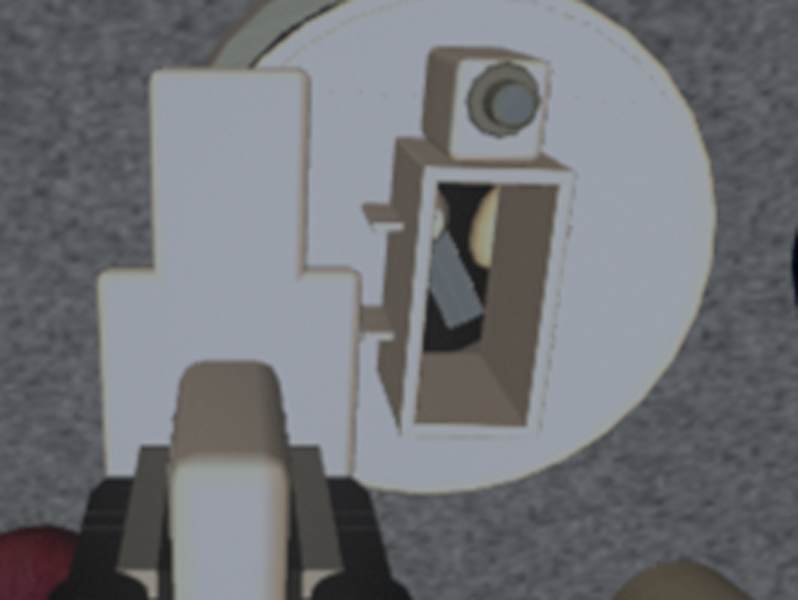

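The wrist view confirms the clove in the bowl, at crop pixel (487,225). It also shows the pusher about 4 px (1.7 mm) to the tool's +y of the calibrated TCP line. The clove and fin showed the same wrist-camera bias against the two fixed cameras, so I'll correct for it.

Run:
```python
from h import *
w=load("w6");f=lambda x,y:(180+(x+.5)/3-.5,90+(y+.5)/3-.5)
P=[atz(w,f(*p),.195) for p in [(437,183),(560,185),(527,425),(415,425)]]
for a,b in zip(P,P[1:]+P[:1]):print(np.linalg.norm(a-b).round(4),yaw(a,b))
C=np.mean(P,0);print(C,atz(w,f(513,103),.203))
for z in(.290,.285):
  Q=[atz(w,f(*p),z) for p in[(152,70),(308,70),(99,270),(360,270)]]
  T=(Q[0]+Q[1])/2;M=(Q[2]+Q[3])/2;print(z,np.linalg.norm(Q[0]-Q[1]),np.linalg.norm(Q[2]-Q[3]),np.linalg.norm(T-M),"yaw",yaw(T,M),"centre",M+(M-T)/np.linalg.norm(M-T)*.039)
s=manip.read_state();print(s["tcp_pos"])
```

```text
0.0305 1.4119420828663387
0.0655 -0.17079849213651974
0.0301 -1.7133995498865142
0.066 2.9768883558610635
[0.52977966 0.21873737 0.195     ] [0.47667241 0.22666648 0.203     ]
0.29 0.02246209792227073 0.04011651772714777 0.03009788397707779 yaw -0.14448693823011746 centre [0.51980795 0.1536631  0.29      ]
0.285 0.023235583695825106 0.04149793614380093 0.031134309209970987 yaw -0.1444869382301176 centre [0.52131972 0.1534517  0.285     ]
[0.51988742 0.1520623  0.3107236 ]
```

```bash
python3 -m handwheel '0 0.03 0 0 0 0.008 0; 0 0.055 0 0 0 0.008 0; 0 0.066 0 0 0 0.008 0; 0 0.066 0 0 0 0.008 0; 0 0.066 0 0 0 0.008 0'
python3 - <<'E'
from h import *
to([.5292,.2173,.28],-.153)
E
```

```text
time_s: 10.5
tcp_pos: [0.5301, 0.2157, 0.3105]
tool_rot: [0.077, 0.997, -0.0, 0.0]
wrist_force: [-0.5, -0.5, -1.8]
opening: 0.0148
grip_force: 78.5
shift [0.0011 0.0014 0.0305] turn [-0.001  0.    -0.002] t 10.5 tcp [0.5301 0.2157 0.3105] q7 1.11
```

```bash
python3 -m handwheel '0.001 0.001 0.01 0 0 0 0; 0.001 0.001 0.02 0 0 0 0; 0.001 0.001 0.026 0 0 0 0; 0.001 0.001 0.026 0 0 0 0; 0.001 0.001 0.026 0 0 0 0'
python3 - <<'E'
from h import *
to([.5292,.2173,.28],-.153)
E
```

```text
time_s: 11.0
tcp_pos: [0.5289, 0.2185, 0.2843]
tool_rot: [0.076, 0.997, -0.0, -0.0]
wrist_force: [-0.4, 0.3, -1.3]
opening: 0.015
grip_force: 78.5
shift [-0.0005 -0.0011  0.0043] turn [-0. -0.  0.] t 11.0 tcp [0.5289 0.2185 0.2843] q7 1.12
```

```bash
python3 -m handwheel '0 -0.001 0.004 0 0 0 0; 0 -0.001 0.008 0 0 0 0; 0 -0.001 0.012 0 0 0 0; 0 -0.001 0.014 0 0 0 0; 0 -0.001 0.014 0 0 0 0'
python3 - <<'E'
from h import *
to([.5292,.2173,.26],-.153);print(manip.read_state()["wrist_torque"])
E
```

```text
time_s: 11.5
tcp_pos: [0.5286, 0.2176, 0.2701]
tool_rot: [0.076, 0.997, -0.0, -0.0]
wrist_force: [0.2, 0.1, -1.5]
opening: 0.0151
grip_force: 78.5
shift [-0.0006 -0.0002  0.0101] turn [-0. -0.  0.] t 11.5 tcp [0.5286 0.2176 0.2701] q7 1.13
[ 0.00313898  0.02650668 -0.01735134]
```

```bash
python3 -m handwheel '-0.0005 0 0.003 0 0 0 0; -0.0005 0 0.006 0 0 0 0; -0.0005 0 0.009 0 0 0 0; -0.0005 0 0.012 0 0 0 0; -0.0005 0 0.012 0 0 0 0'
python3 - <<'E'
from h import *
to([.5292,.2173,.26],-.153);print(manip.read_state()["wrist_torque"])
E
```

```text
time_s: 12.0
tcp_pos: [0.529, 0.2177, 0.2579]
tool_rot: [0.076, 0.997, -0.0, -0.0]
wrist_force: [0.2, 0.9, -1.7]
opening: 0.0151
grip_force: 78.5
shift [-0.0002 -0.0004 -0.0021] turn [-0. -0.  0.] t 12.0 tcp [0.529  0.2177 0.2579] q7 1.13
[ 0.27263673 -0.0601113  -0.02404455]
```

```bash
python3 -m handwheel '0 0.0005 0.003 0 0 0 0; 0 0.0005 0.006 0 0 0 0; 0 0.0005 0.009 0 0 0 0; 0 0.0005 0.012 0 0 0 0; 0 0.0005 0.012 0 0 0 0'
python3 - <<'E'
from h import *
to([.5292,.2173,.26],-.153);print(manip.read_state()["wrist_torque"])
E
```

```text
time_s: 12.5
tcp_pos: [0.5291, 0.218, 0.2459]
tool_rot: [0.076, 0.997, -0.0, -0.0]
wrist_force: [0.2, -0.2, -0.8]
opening: 0.0147
grip_force: 78.5
shift [-0.0002 -0.0007 -0.0141] turn [-0.001 -0.001  0.   ] t 12.5 tcp [0.5291 0.218  0.2459] q7 1.14
[-0.01366149  0.02032869 -0.0151635 ]
```

```bash
python3 -m handwheel '0 0 0.003 0 0 0 0; 0 0 0.006 0 0 0 0; 0 0 0.009 0 0 0 0; 0 0 0.012 0 0 0 0; 0 0 0.014 0 0 0 0' 110
python3 -m handwheel '0 0 0.002 0 0 0 0; 0 0 0.004 0 0 0 0; 0 0 0.006 0 0 0 0; 0 0 0.006 0 0 0 0'
python3 - <<'E'
from h import *
to([.5292,.2173,.22],-.153);print(manip.read_state()["wrist_torque"])
E
```

```text
time_s: 13.0
tcp_pos: [0.5292, 0.218, 0.232]
tool_rot: [0.076, 0.997, -0.0, -0.0]
wrist_force: [-0.5, -0.2, -1.7]
opening: 0.0148
grip_force: 108.1
time_s: 13.4
tcp_pos: [0.5294, 0.2181, 0.2265]
tool_rot: [0.076, 0.997, 0.0, 0.0]
wrist_force: [-0.8, -1.0, 4.7]
opening: 0.0146
grip_force: 109.2
shift [ 0.0001 -0.0008  0.0065] turn [0. 0. 0.] t 13.4 tcp [0.5294 0.2181 0.2265] q7 1.15
[-0.09322324  0.41640403  0.01722639]
```

```bash
python3 -m handwheel '0 0 0.002 0 0 0 0; 0 0 0.004 0 0 0 0; 0 0 0.0055 0 0 0 0; 0 0 0.0065 0 0 0 0; 0 0 0.0065 0 0 0 0' 110
python3 -m handwheel '0 0 0.001 0 0 0 0; 0 0 0.001 0 0 0 0'
```

```text
time_s: 13.9
tcp_pos: [0.5294, 0.2181, 0.2215]
tool_rot: [0.076, 0.997, 0.001, 0.0]
wrist_force: [-11.8, -2.9, 26.5]
opening: 0.0145
grip_force: 112.8
time_s: 14.1
tcp_pos: [0.5294, 0.2181, 0.2213]
tool_rot: [0.076, 0.997, 0.001, 0.0]
wrist_force: [-18.9, -6.4, 42.4]
opening: 0.0145
grip_force: 115.2
```

```bash
python3 -m handwheel '0 0 -0.0005 0 0 0 0; 0 0 -0.0005 0 0 0 0; 0 0 -0.0005 0 0 0 0; 0 0 -0.0005 0 0 0 0; 0 0 -0.0005 0 0 0 0' 110
python3 - <<'E'
from h import *
c=cam("scene");a=c["pixels"][120:220,150:283][:,:,::-1]
cv2.imwrite("pics/s2.png",cv2.resize(a,None,fx=6,fy=6,interpolation=cv2.INTER_CUBIC))
E
```

```text
time_s: 14.6
tcp_pos: [0.5294, 0.2181, 0.2214]
tool_rot: [0.076, 0.997, 0.001, 0.0]
wrist_force: [-15.0, -4.8, 33.3]
opening: 0.0145
grip_force: 113.8
```

View pics/s2.png

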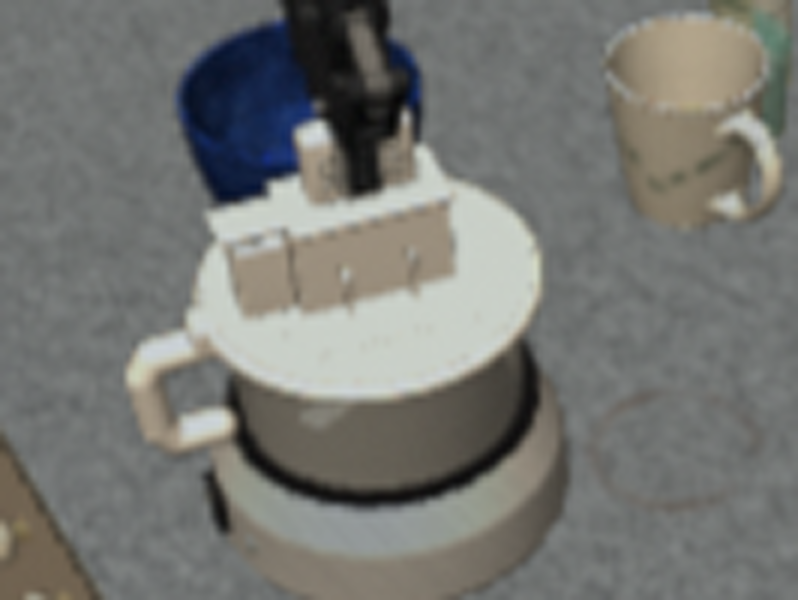

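The collar lies flush on the chute rim, with its edge running from (300,235) to (455,205), and the tongue sits over the pin at (245,235). I'll hold here for over three seconds and then finish.

```bash
Z='0 0 0 0 0 0 0; 0 0 0 0 0 0 0; 0 0 0 0 0 0 0; 0 0 0 0 0 0 0; 0 0 0 0 0 0 0'
for i in 1; do :; done
python3 -m handwheel '0 0 0 0 0 0 0; 0 0 0 0 0 0 0; 0 0 0 0 0 0 0; 0 0 0 0 0 0 0; 0 0 0 0 0 0 0' >/dev/null
python3 -m handwheel '0 0 0 0 0 0 0; 0 0 0 0 0 0 0; 0 0 0 0 0 0 0; 0 0 0 0 0 0 0; 0 0 0 0 0 0 0' >/dev/null
python3 -m handwheel '0 0 0 0 0 0 0; 0 0 0 0 0 0 0; 0 0 0 0 0 0 0; 0 0 0 0 0 0 0; 0 0 0 0 0 0 0' >/dev/null
python3 -m handwheel '0 0 0 0 0 0 0; 0 0 0 0 0 0 0; 0 0 0 0 0 0 0; 0 0 0 0 0 0 0; 0 0 0 0 0 0 0' >/dev/null
python3 -m handwheel '0 0 0 0 0 0 0; 0 0 0 0 0 0 0; 0 0 0 0 0 0 0; 0 0 0 0 0 0 0; 0 0 0 0 0 0 0' >/dev/null
python3 -m handwheel '0 0 0 0 0 0 0; 0 0 0 0 0 0 0; 0 0 0 0 0 0 0; 0 0 0 0 0 0 0; 0 0 0 0 0 0 0' >/dev/null
python3 -m handwheel '0 0 0 0 0 0 0; 0 0 0 0 0 0 0; 0 0 0 0 0 0 0; 0 0 0 0 0 0 0; 0 0 0 0 0 0 0'
python3 -c "
from station import manip
print(manip.finish_job())"
```

```text
time_s: 18.15
tcp_pos: [0.5294, 0.2181, 0.2214]
tool_rot: [0.076, 0.997, 0.001, 0.0]
wrist_force: [-15.2, -4.6, 34.6]
opening: 0.0145
grip_force: 113.8
the job is handed in; nothing more can be done
None
```

The clove is in the bowl, and the pusher was held home with its collar flush on the rim for about 3.5 s, still gripped and pressing at about 34 N, when I handed the job in at 18.15 s; the hand-in returned no verdict.

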